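Set the detector amplifier's trimmer with a tuning tool

TASK

Take the orange tuning tool out of its stand, put its blade into the slotted trimmer screw down in the well of the blue detector amplifier, and pressing it only lightly (about 5 N) turn the screw clockwise until the black pointer of the white dial stands in the green sector, never letting it run on into the red. Then put the tool back upright in its stand, fully down, and let go; leave the other things on the table alone.

Things in the scene. Friction and masses are not known exactly. Their poses are not given: they have to be found in the camera images.
- module: Blue detector amplifier box, 110 (x) x 90 (y) x 45 (z) mm, fixed, two brass sockets on its +x side. Origin at the centre of its underside, z up. In the middle of its top is a vertical round well, 25 mm across, with a white dial ring round its mouth; a brass slotted trimmer screw lies down in it. Nothing may press on box or screw with more than 12 N in all (pressing and turning forces added).
- well_mouth (a point): Centre of the well's mouth, at the top of the box (z = 45 mm); axes as the box. The screw is a 22 mm disc with one slot right across, 4.6 mm wide, 3 mm deep, floor flat. Its upper face lies 4 to 18 mm below this point: it differs and is not measured. It sits on a spring: gives way downwards 4 N per mm, up to 5 mm, and springs back. Turning it takes about 0.015 N m.
- dial (a joint): Angle (rad) of the dial, which turns with the screw. 0 = its black pointer line points along the box's -x axis, the middle of the green sector; grows clockwise seen from above. Starts at -1.3 to -0.5; green -0.14 to 0.14; red from 0.45. The slot lies along the pointer only roughly, up to 0.35 rad off either way (not measured, constant); the blade has about 0.13 rad of play either way in it.
- green_mark (a point): Middle of the green sector printed on the top of the box, 32 mm from the well's axis along the box's -x axis. The white dial ring inside it (outer radius 26 mm) is turned only by the screw, not by touching it.
- stand: Black upright tool stand, 56 x 56 x 55 mm on a 62 mm rubber foot 4 mm thick, fixed to the table, with a vertical round hole of 17 mm diameter and 51 mm depth in the middle of its top. Origin at the centre of its underside, z up.
- stand_hole (a point): Centre of the mouth of the stand's hole, on its top face, 55 mm above the table; z up.
- tuner: Plastic tuning tool, about 50 g, standing in the stand. Origin on its axis at the lower end of the handle (the shoulder that rests on the stand's top), z up. Orange square handle 20 x 20 mm, z = 0 to 60 mm, flats across x and y, black button on top to 64 mm. Below, a white round shank of 10 mm diameter to z = -37 mm and a flat blade, 12 mm wide along x, 3 mm thick, to z = -45 mm.
- blade_tip (a point): Middle of the blade's lower edge, 45 mm below the shoulder; axes as the tool (blade width along x).
- carton: Small white and teal carton, 32 x 48 x 66 mm, a bystander; origin at the centre of its underside.
- dropper: Amber dropper bottle with black top, 33 x 34 x 102 mm, a bystander; origin at the centre of its underside.
- lens_box: Flat white lens box, 47 x 45 x 19 mm, a bystander; origin at the centre of its underside.
- adapter: White stepped ring adapter, 26 x 26 x 15 mm, a bystander; origin at the centre of its underside.
Not all that is in view belongs to the job. What is shaped like the module but turquoise is not meant.

How it is judged:
By the outcome, as a careful person would: the job done as asked, in the order asked, and still so for the second after the job is handed in, with the robot touching nothing.
It also fails if it takes over 54 s, if anything falls off the work surface, if the arm or the gripper's body presses on something with over 40 N, if the wrist force passes 120 N, or if a joint passes its speed limit or range.

ROBOT

A 6-joint arm with a two-finger parallel gripper is mounted at the origin on a cart in front of the work surface, level with it; the furniture and walls round the work are solid. World frame = base frame: x ahead of the robot, y to its left, z up, the work surface at z = 0. Lengths are in m, angles in rad, forces in N, time in s.
With the tool pointing down it reaches from about 0.35 to 1 m from the base axis. Payload 7.1 kg.
Tool frame: the origin (TCP) lies between the finger pads; the fingertips stand 22 mm ahead of it and the grasp point (between the pads) lies 3 mm ahead of it; z points along the fingers, y is the line along which they close (so a half turn about z gives the same grasp; the last joint's range is limited). The gripper opens to 85 mm and grips with 20 to 120 N. Pads are 22 mm wide; open, the fingers measure 114 mm over their backs; the gripper's body (76 mm by 85 mm) begins 54 mm behind the grasp point. The pads swing forward as they close: fully open they stand 13 mm farther back than shut.
Start: joints at [-1.122, 0.423, 1.63, -0, 1.089, -0.019], TCP at [0.282, -0.558, 0.253] pointing down, gripper open.
Joint ranges: [-3, 3], [-0.9, 2.11], [0.09, 2.58], [-1.31, 4.45], [0.11, 2.69], [-2.54, 2.54]. Speed limits (rad/s): [2.39, 2.39, 3.01, 3.14, 3.14, 3.14].

INTERFACE

Orientations are given as a rotation vector (axis times angle).
In Python, from rig import manip gives the robot as it stands. The module is installed in compiled form; this text tells all that it offers. Calls block until the motion is done:
- manip.move_to(position, orientation): joint-space move of the TCP to a pose.
- manip.servo_line(position, orientation=None, rate=0.15): straight line of the TCP; orientation=None keeps the orientation; rate is the mean speed in m/s.
- manip.set_joints(angles): joint-space move.
- manip.command_gripper(opening, f_grip=None): finger opening in m; f_grip is the grip in N (None keeps the last); returns when the fingers have stopped.
- manip.hold(seconds).
- manip.solve_ik(position, orientation): joint angles nearest the present ones, or None.
- manip.camera(name): name is "side" or "top"; returns a dict with "image" (480x640x3 uint8, red, green, blue), "fx", "fy", "cx", "cy" (pixels), "k1" (the pictures are not rectified: a ray, as slopes to the right and down, at radius r is drawn at 1 + k1 r^2 times it, then the intrinsics apply), "cam_to_world" (4x4, takes a point from camera to world coordinates). Camera axes: x right, y down, z forward; pixel columns grow to the right and rows downward; lengths in m; the calibration is good to about 2 mm. A picture is of the moment at which its call begins. There is no depth.
A pose or a line that the arm cannot do raises manip.IKError and nothing moves.
- manip.sign_off(): hands the job in; it is judged then, once.
Readings, each from a call of its own:
- manip.get_time(): time.
- manip.get_joint_positions(): joint angles.
- manip.get_joint_vel(): joint speeds.
- manip.get_tau(): joint torques, N m.
- manip.get_position(): TCP position.
- manip.get_ee_rot(): TCP orientation.
- manip.get_contact_force(): force on the tool from outside, world axes, zero at the start.
- manip.get_torque(): the same for the moment, N m.
- manip.get_width(): finger opening in m.
- manip.get_grip_force(): force on a finger pad.
Only numpy, scipy, OpenCV 4.12 (cv2) and the standard library are available. Lean on these libraries where they do the work, as an engineer would, in place of code of your own. Each camera call takes 0.05 s, during which the arm holds its last target. There are 200 camera calls.

## Working session

There is one attempt and no reset: what is moved stays moved. The work goes in short steps, each a Python script; the robot and the scene stay as the last script left them, time stands still between calls to the robot, and variables do not carry over. Pictures are saved under pics/ and viewed, at most 10 in all, crops included, and the job is handed in when it is done.

```bash
mkdir -p pics; ls; python3 - <<'E'
from rig import manip
import cv2,numpy as np
for n in("side","top"):
    c=manip.camera(n); cv2.imwrite(f"pics/{n}0.png",c["image"][:,:,::-1])
    print(n,{k:np.round(v,4).tolist() for k,v in c.items() if k!="image"})
print(manip.get_time(),manip.get_ee_rot(),manip.get_contact_force())
E
```

```text
pics
side {'fx': 496.7675, 'fy': 496.7675, 'cx': 327.7547, 'cy': 244.0743, 'k1': -0.0247, 'cam_to_world': [[-0.9849, -0.1055, 0.1375, 0.4356], [-0.1732, 0.634, -0.7537, 0.4608], [-0.0077, -0.7661, -0.6426, 0.6343], [0.0, 0.0, 0.0, 1.0]]}
top {'fx': 466.0722, 'fy': 466.0722, 'cx': 312.772, 'cy': 230.7441, 'k1': -0.0606, 'cam_to_world': [[-0.0297, -0.9835, 0.1787, 0.4098], [-0.9995, 0.0273, -0.0156, -0.1608], [0.0105, -0.179, -0.9838, 0.9047], [0.0, 0.0, 0.0, 1.0]]}
0.1 [-3.05472309e+00 -7.27810414e-01  4.37105507e-04] [0.03325998 0.09491937 0.25790434]
```

View pics/top0.png

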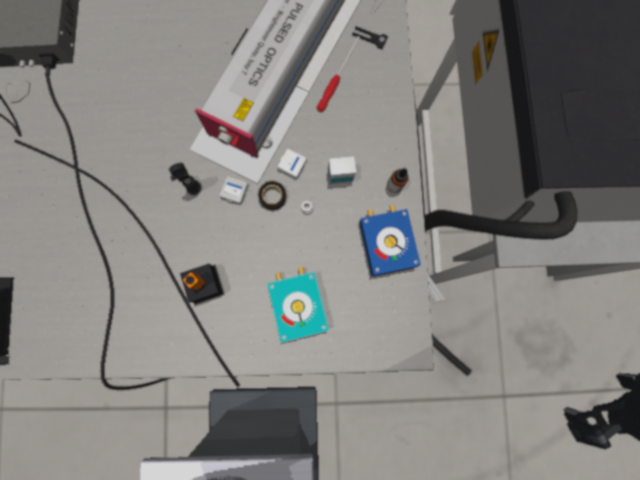

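View pics/side0.png

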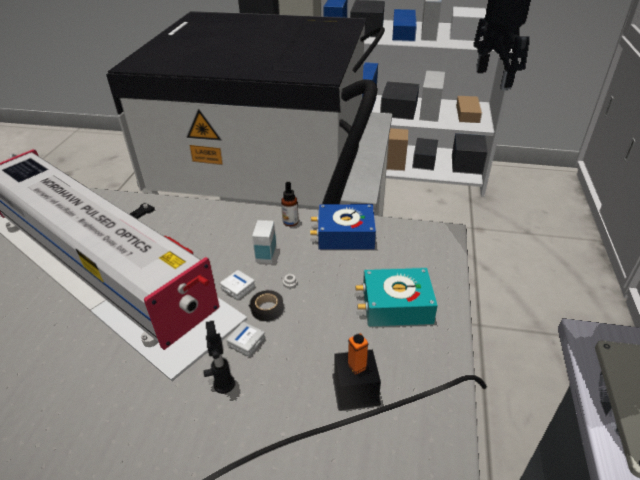

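Top view: the orange tool in its black stand is at about (195,282). The blue module is at (389,242), and the turquoise decoy at (298,306) is not meant. In the side view the tool is at (358,352) and the blue module at (347,225). The red screwdriver at (329,93) could be taken for the tool, but the orange handle in the stand is the right one. Next I enlarge both.

```bash
cat > h.py <<'E'
import numpy as np,cv2
from rig import manip
def K(c): return np.array([[c["fx"],0,c["cx"]],[0,c["fy"],c["cy"]],[0,0,1.]]),np.array([c["k1"],0,0,0,0.])
def ray(c,px):
    k,d=K(c); p=cv2.undistortPoints(np.array(px,float).reshape(-1,1,2),k,d)[:,0]
    T=c["cam_to_world"]; return np.c_[p,np.ones(len(p))]@T[:3,:3].T,T[:3,3]
def at_z(c,px,z):
    r,o=ray(c,px); return o+r*((np.asarray(z)-o[2])/r[:,2])[:,None]
def proj(c,P):
    k,d=K(c); W=np.linalg.inv(c["cam_to_world"])
    return cv2.projectPoints(np.array(P,float).reshape(-1,1,3),cv2.Rodrigues(W[:3,:3])[0],W[:3,3],k,d)[0][:,0]
def crop(im,x,y,w,h,s): return cv2.resize(im[y:y+h,x:x+w],None,fx=s,fy=s,interpolation=cv2.INTER_CUBIC)[:,:,::-1]
E
python3 - <<'E'
from h import *
t=manip.camera("top")["image"]; s=manip.camera("side")["image"]
a=np.hstack([crop(t,350,200,75,80,5),crop(t,165,250,75,80,5)])
cv2.imwrite("pics/tc.png",a[:, :750])
b=np.hstack([crop(s,305,195,80,60,5),crop(s,320,325,75,90,5)[:300] if 0 else cv2.resize(crop(s,320,325,75,90,5),(375,450))[:300]])
big=np.zeros((450,775,3),np.uint8); big[:300,:400]=crop(s,305,195,80,60,5); big[:,400:]=crop(s,320,325,75,90,5)
cv2.imwrite("pics/sc.png",big)
E
```

```text
(no output)
```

View pics/tc.png

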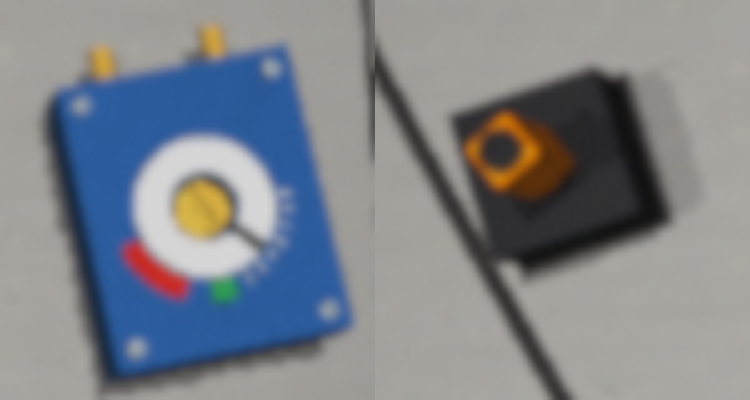

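View pics/sc.png

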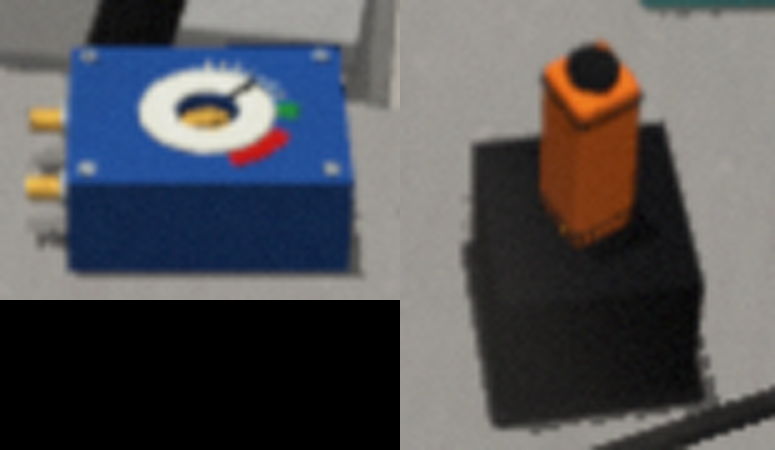

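Crops. Top: the module's top corners are near (361,218), (407.5,209), (420,265) and (372,275). The dial centre is near (390.5,241), and the pointer aims lower right, counter-clockwise of green. The tool button is at about (190,280). The side view agrees. Next, triangulate.

```bash
python3 - <<'E'
from h import *
t=manip.camera("top"); s=manip.camera("side")
f=lambda p,x0,y0: (np.array(p,float)+.5)/5-.5+[x0,y0]
g=lambda a:np.round(a,4).tolist()
M=f([(55,92),(288,45),(352,325),(110,378),(204,206),(264,247),(225,290)],350,200)
m=at_z(t,M,.045); print("mod top",g(m[:,:2])); print("ctr of corners",g(m[:4].mean(0)))
for i in range(4): print(np.hypot(*(m[i]-m[(i+1)%4])[:2]).round(4),end=" ")
S=f([(70,47),(340,47),(352,183),(70,183),(207,110),(255,80),(288,110)],305,195)
n=at_z(s,S,.045); print("\nmod side",g(n[:,:2]),"ctr",g(n[:4].mean(0)))
ang=lambda a:np.degrees(np.arctan2(a[1],a[0])).round(1)
for q in(m,n): print("box x yaw:",ang(q[0]-q[3]),ang(q[1]-q[2]),ang(q[4]-q[6]), "long y?",ang(q[0]-q[1]),"ptr",ang(q[5]-q[4]),"green",ang(q[6]-q[4]))
# tool
T=f([(503-375,110),(463-375,150),(500-375,192),(543-375,152),(500-375,152)],165,250)
a=at_z(t,T,[.115]*4+[.119]); print("tool top",g(a[:,:2]),g(a[:4].mean(0)),[ang(a[i]-a[(i+1)%4]) for i in range(4)],[np.linalg.norm(a[i]-a[(i+1)%4]).round(4) for i in range(4)])
U=f([(603-400,43),(543-400,75),(583-400,120),(640-400,95),(593-400,68)],320,325)
b=at_z(s,U,[.115]*4+[.119]); print("tool side",g(b[:,:2]),g(b[:4].mean(0)),[ang(b[i]-b[(i+1)%4]) for i in range(4)],[np.linalg.norm(b[i]-b[(i+1)%4]).round(4) for i in range(4)])
H=f([(450-375,117),(597-375,68),(640-375,210),(493-375,258)],165,250)
h=at_z(t,H,.055);print("stand top",g(h.mean(0)),[ang(h[i]-h[(i+1)%4]) for i in range(4)],[np.linalg.norm(h[i]-h[(i+1)%4]).round(4) for i in range(4)])
H=f([(473-400,143),(665-400,123),(703-400,287),(482-400,310)],320,325)
h=at_z(s,H,.055);print("stand side",g(h.mean(0)),[ang(h[i]-h[(i+1)%4]) for i in range(4)],[np.linalg.norm(h[i]-h[(i+1)%4]).round(4) for i in range(4)])
E
```

```text
mod top [[0.5878, -0.2654], [0.6037, -0.3551], [0.4963, -0.3721], [0.4794, -0.2806], [0.5427, -0.3193], [0.5265, -0.3409], [0.5108, -0.3253]]
ctr of corners [0.5418, -0.3183, 0.045]
0.0911 0.1087 0.093 0.1095 
mod side [[0.6023, -0.3528], [0.4935, -0.3707], [0.4796, -0.2827], [0.5856, -0.2651], [0.5408, -0.3195], [0.5247, -0.3424], [0.5093, -0.3247]] ctr [0.5402, -0.3178, 0.045]
box x yaw: 8.0 9.0 10.7 long y? 100.0 ptr -126.7 green -169.3
box x yaw: -79.2 -81.1 9.4 long y? 9.4 ptr -125.0 green -170.6
tool top [[0.4884, 0.0369], [0.4752, 0.0503], [0.4607, 0.0375], [0.4738, 0.0231], [0.4739, 0.0367]] [0.4746, 0.037, 0.115] [np.float64(-45.4), np.float64(41.5), np.float64(132.3), np.float64(-136.6)] [np.float64(0.0189), np.float64(0.0193), np.float64(0.0195), np.float64(0.0201)]
tool side [[0.4717, 0.0276], [0.486, 0.0411], [0.4736, 0.0541], [0.4599, 0.0434], [0.473, 0.0398]] [0.4728, 0.0416, 0.115] [np.float64(-136.8), np.float64(-46.3), np.float64(37.8), np.float64(126.7)] [np.float64(0.0196), np.float64(0.0179), np.float64(0.0173), np.float64(0.0197)]
stand top [0.4747, 0.0363, 0.055] [np.float64(107.1), np.float64(17.1), np.float64(-73.4), np.float64(-162.2)] [np.float64(0.0563), np.float64(0.0546), np.float64(0.0556), np.float64(0.0541)]
stand side [0.4744, 0.0395, 0.055] [np.float64(16.9), np.float64(-73.3), np.float64(-163.5), np.float64(101.9)] [np.float64(0.0561), np.float64(0.0562), np.float64(0.0608), np.float64(0.0559)]
```

```bash
cat >> h.py <<'E'
def rv(deg):
    a=np.radians(deg); c,s=np.cos(a),np.sin(a)
    return cv2.Rodrigues(np.array([[-s,c,0],[c,s,0],[0,0,-1.]]))[0][:,0]   # columns: x=(-s,c,0)  y=(c,s,0)  z=down
def F(): return np.round(manip.get_contact_force(),2).tolist()
E
python3 - <<'E'
from h import *
print(rv(-64.3),manip.get_ee_rot())
im=np.mean([manip.camera("top")["image"].astype(float) for _ in range(4)],0).astype(np.uint8)
dial=crop(im,372,222,40,40,10)
x,y,yaw=.4743,.0378,43
print(manip.solve_ik([x,y,.2],rv(yaw)),manip.solve_ik([x,y,.2],rv(yaw-90)))
manip.move_to([x,y,.20],rv(yaw)); print(manip.get_time(),F())
manip.command_gripper(.05); manip.servo_line([x,y,.094],rate=.12); print(F())
manip.command_gripper(0.0,50); print("w",manip.get_width(),manip.get_grip_force(),F(),manip.get_position())
manip.servo_line([x,y,.20],rate=.12); print(manip.get_time(),F(),manip.get_width())
s=manip.camera("side"); P=proj(s,[x,y,.155-.055])[0]; print(P)
u,v=np.round(P).astype(int); c=crop(s["image"],u-27,v-45,50,57,7)
o=np.zeros((400,760,3),np.uint8); o[:400,:400]=dial; o[:399,400:750]=c; cv2.imwrite("pics/p1.png",o); print(u-27,v-45)
E
```

```text
[3.06291349 0.69868829 0.        ] [-3.05554986e+00 -7.28043039e-01  1.75966762e-04]
[ 5.45153909e-02  2.83446644e-01  1.99477963e+00 -4.44089210e-16
  8.63366377e-01 -6.95976187e-01] [ 5.45153909e-02  2.83446644e-01  1.99477963e+00 -4.44089210e-16
  8.63366377e-01  8.74820139e-01]
2.7417 [-0.72, 0.78, 0.2]
[0.25, 0.13, -0.03]
w 0.01954452306494892 48.43598663806915 [-1.39, 0.38, 5.75] [0.47477882 0.03781358 0.09474012]
5.625 [-0.65, 0.07, -0.21] 0.01947742583633991
[356.94227781 345.9918906 ]
330 301
```

View pics/p1.png

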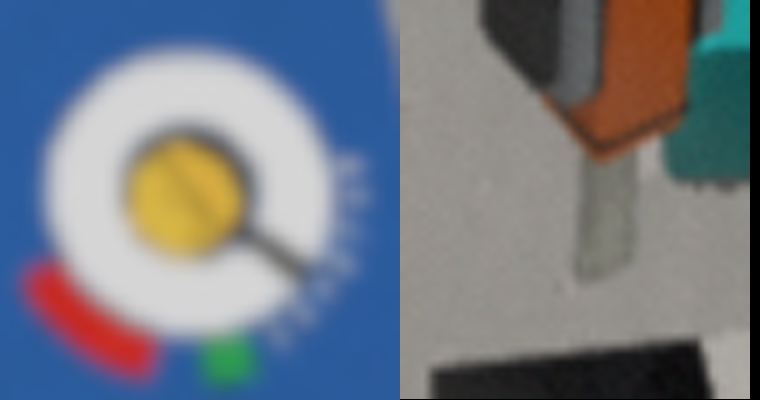

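The tool is held, with the pads centred and the width at 19.5 mm. The blade's lower edge runs from (580,281) to (632,261) in the crop, parallel to the right handle edge, so the blade lies along the closing direction, yaw 43°. On the screw the slot shows as a dark diagonal from about (168,152) to (215,210). I'll fit it numerically.

```bash
python3 - <<'E'
from h import *
t=manip.camera("top"); im=cv2.imread("pics/p1.png")[:400,:400].astype(float)
g=im[:,:,1]; c=np.array([187.,198.])
hp=cv2.GaussianBlur(g,(0,0),30)-g
Y,X=np.mgrid[:400,:400]; 
pc=lambda p:(np.array(p,float)+.5)/10-.5+[372,222]
ang=lambda p,q,z:(lambda w:np.degrees(np.arctan2(*(w[1]-w[0])[1::-1])))(at_z(t,pc([p,q]),z))
for R in(35,42,48):
    best=[]
    for a in np.arange(20,80,2):
        for d in range(-14,15,2):
            n=np.array([-np.sin(np.radians(a)),np.cos(np.radians(a))])
            dist=(X-c[0])*n[0]+(Y-c[1])*n[1]-d; r=np.hypot(X-c[0],Y-c[1])<R
            best.append((g[r&(abs(dist)<3)].mean()-g[r&(abs(dist)>6)].mean(),a,d))
    b=min(best); a=np.radians(b[1]); print(R,b,"slot world",ang(c,c+40*np.array([np.cos(a),np.sin(a)]),.035))
print("ptr",ang((250,232),(308,275),.045),"green",ang((187,195),(230,361),.045))
# module ring centre
hsv=(im.min(2)>190); M=cv2.moments(hsv.astype(np.uint8))
yy,xx=np.nonzero(hsv); e=cv2.minEnclosingCircle(np.c_[xx,yy].astype(np.float32)); print(e, at_z(t,pc([e[0]]),.045))
b=(im[:,:,2]>170)&(im[:,:,0]<130)&(im[:,:,1]>140); yy,xx=np.nonzero(b); e=cv2.minEnclosingCircle(np.c_[xx,yy].astype(np.float32)); print("brass",e,[at_z(t,pc([e[0]]),z)[0] for z in(.041,.034,.027)])
E
```

```text
35 (np.float64(-12.681689661533369), np.int64(54), -6) slot world -146.98981142078108
42 (np.float64(-12.878034467520962), np.int64(54), -6) slot world -146.98981142078108
48 (np.float64(-11.984770208628447), np.int64(54), -6) slot world -146.98981142078108
ptr -129.011074124996 green -168.84555944987426
((190.10365295410156, 192.10365295410156), 135.46682739257812) [[ 0.54275768 -0.31961172  0.045     ]]
brass ((179.93447875976562, 201.7554473876953), 57.109745025634766) [array([ 0.54159419, -0.31831868,  0.041     ]), array([ 0.54266271, -0.31959551,  0.034     ]), array([ 0.54373122, -0.32087234,  0.027     ])]
```

```bash
python3 - <<'E'
from h import *
s=manip.camera("side"); im=cv2.imread("pics/side0.png")[195:255,305:385].astype(float)
w=(im.min(2)>150)&(im.max(2)-im.min(2)<50); w[:, :25]=0; w[:12]=0;w[36:]=0; w[:,58:]=0
n,l,st,ce=cv2.connectedComponentsWithStats(w.astype(np.uint8),connectivity=8)
i=1+st[1:,4].argmax(); yy,xx=np.nonzero(l==i); h=cv2.convexHull(np.c_[xx,yy].astype(np.float32)); e=cv2.fitEllipse(h); print(st[i],e)
print("ring side",at_z(s,[np.array(e[0])+[305,195]],.045))
x,y,yaw=.5410,-.3190,34
manip.move_to([x,y,.22],rv(yaw)); manip.servo_line([x,y,.142],rate=.1); manip.hold(.3)
print(manip.get_time(),manip.get_position(),F(),manip.get_joint_positions().round(2) )
s=manip.camera("side"); im=s["image"]; cv2.imwrite("pics/side_h.png",im[:,:,::-1])
p=manip.get_position(); print("pred tip, ring",proj(s,[p-[0,0,.0847],[.541,-.319,.045]]))
cv2.imwrite("pics/h1.png",crop(im,310,165,70,75,8))
t=manip.camera("top")["image"]; cv2.imwrite("pics/top_h.png",t[:,:,::-1])
E
```

```text
[ 28  13  27  18 268] ((40.8773307800293, 21.606239318847656), (16.805221557617188, 26.34050750732422), 90.40309143066406)
ring side [[ 0.54104359 -0.31939526  0.045     ]]
8.3667 [ 0.54118902 -0.3191442   0.14253601] [-0.74, -0.64, -0.58] [-0.55  0.56  1.69  0.    0.89 -1.15]
pred tip, ring [[345.90449398 211.47155546]
 [345.8700384  216.72692808]]
```

View pics/h1.png

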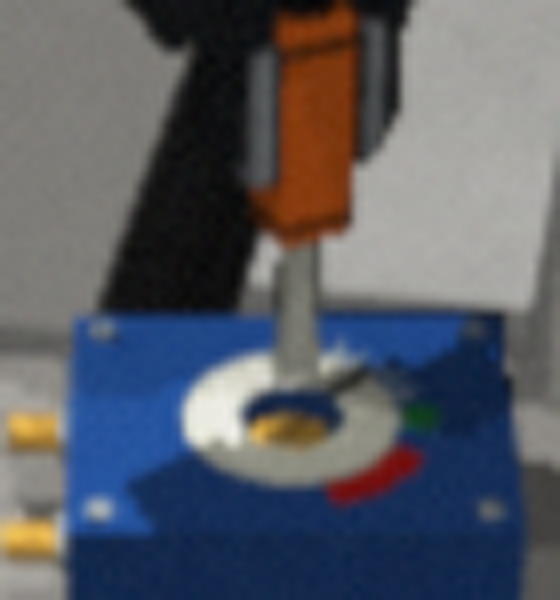

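The ring centre in the crop (292,418) matches the prediction (291,418). The blade tip at about (296,380) lies slightly right of the predicted (291,376). I'll measure the tool axis against its prediction numerically.

```bash
python3 - <<'E'
from h import *
s=manip.camera("side"); im=np.mean([manip.camera("side")["image"].astype(float) for _ in range(4)],0)
p=manip.get_position(); 
for dz in(.0397-.05,.0397-.03,.0397-.01,.0397+.005,.0397+.02,.0397+.03,.0397+.036,.0397+.040,.0397+.044): 
    q=proj(s,p-[0,0,dz])[0]; r=int(round(q[1])); x0=int(q[0])-9
    row=im[r,x0:x0+19]; print("tool z",round((.0397-dz)*1e3),q.round(2),"x0",x0,"R",row[:,0].astype(int).tolist(),"B",row[:,2].astype(int).tolist())
c=int(round(q[0])); print("col G",{r:im[r,c,1].astype(int).item() for r in range(203,219)})
R=manip.get_ee_rot(); print("tool z axis",cv2.Rodrigues(np.array(R))[0][:,2].round(4))
E
```

```text
tool z 50 [346.78 169.92] x0 337 R [15, 12, 16, 16, 16, 19, 27, 66, 119, 127, 118, 105, 103, 98, 91, 76, 71, 46, 38] B [17, 16, 19, 19, 19, 21, 24, 20, 16, 17, 15, 10, 13, 13, 10, 10, 12, 12, 32]
tool z 30 [346.6  179.17] x0 337 R [10, 15, 16, 26, 59, 81, 83, 60, 93, 128, 134, 130, 127, 124, 124, 123, 119, 70, 49] B [14, 17, 19, 29, 63, 85, 87, 54, 23, 18, 16, 13, 15, 13, 12, 13, 13, 16, 44]
tool z 10 [346.43 188.17] x0 337 R [17, 15, 14, 33, 65, 81, 83, 88, 123, 135, 136, 135, 135, 135, 129, 124, 125, 156, 169] B [16, 15, 16, 34, 53, 58, 51, 30, 17, 16, 15, 15, 14, 15, 12, 14, 43, 137, 164]
tool z -5 [346.3  194.76] x0 337 R [12, 16, 15, 14, 41, 124, 157, 125, 109, 115, 116, 118, 109, 121, 157, 170, 169, 169, 172] B [12, 17, 14, 14, 40, 119, 150, 106, 50, 38, 41, 56, 60, 101, 148, 161, 163, 165, 168]
tool z -20 [346.17 201.22] x0 337 R [13, 16, 25, 72, 99, 107, 108, 108, 105, 109, 113, 112, 93, 118, 137, 140, 141, 146, 147] B [13, 15, 24, 70, 96, 105, 104, 105, 99, 99, 104, 104, 86, 114, 133, 137, 138, 141, 143]
tool z -30 [346.09 205.45] x0 337 R [32, 33, 33, 36, 38, 37, 39, 57, 96
[... 300 characters left out ...]
110, 103, 108, 111, 108, 106, 130, 146, 151, 141, 138, 140]
tool z -40 [346.01 209.63] x0 337 R [89, 131, 160, 181, 201, 205, 185, 135, 114, 114, 116, 116, 125, 181, 192, 158, 119, 96, 61] B [151, 163, 175, 185, 194, 195, 172, 125, 105, 105, 108, 106, 115, 170, 183, 160, 139, 115, 102]
tool z -44 [345.98 211.28] x0 336 R [138, 169, 196, 205, 209, 213, 214, 201, 145, 115, 114, 120, 126, 122, 160, 174, 130, 91, 57] B [168, 182, 191, 194, 196, 201, 202, 189, 133, 105, 105, 110, 115, 111, 148, 163, 123, 88, 60]
col G {203: 113, 204: 113, 205: 116, 206: 114, 207: 117, 208: 116, 209: 116, 210: 113, 211: 115, 212: 124, 213: 108, 214: 54, 215: 40, 216: 56, 217: 76, 218: 75}
tool z axis [-0.  0. -1.]
```

```bash
python3 - <<'E'
from h import *
s=manip.camera("side"); im=np.mean([manip.camera("side")["image"].astype(float) for _ in range(6)],0)
p=manip.get_position(); 
def tool(X,off=(0,0)):
    a=np.radians(34); R=np.array([[np.cos(a),-np.sin(a),0],[np.sin(a),np.cos(a),0],[0,0,1]])
    return np.array(X,float)@R.T/1e3+p-[0,0,.0397]+[*off,0]
best=[]
# silhouette rendered at 8x: orange region below fingers + blade/shank, compared by sub-pixel coverage
org=np.clip((im[:,:,0]-im[:,:,2]-10)/105,0,1)
def mask(parts):
    k=8; m=np.zeros((60*k,40*k),np.uint8)
    for P in parts:
        q=(proj(s,P)-[328,165]+.5)*k; cv2.fillConvexPoly(m,cv2.convexHull((q).astype(np.int32)),255)
    return cv2.resize(m,(40,60),interpolation=cv2.INTER_AREA)/255.
cube=[(x,y,z) for x in(-10,10) for y in(-10,10) for z in(0,60)]
w=np.s_[186-165:198-165,338-328:356-328]
O=org[165:225,328:368]
for dx in np.arange(-4,4.1,.5):
    for dy in np.arange(-5,5.1,.5):
        m=mask([tool(cube,(dx/1e3,dy/1e3))]); best.append((((m-O)[w]**2).sum(),dx,dy))
best.sort(); print([tuple(np.round(b,2).tolist()) for b in best[:5]])
print("orange col", {r:O[r-165,18].round(2).item() for r in range(190,198)}, proj(s,tool([(10,10,0),(-10,10,0),(10,-10,0)])).round(2).tolist())
E
```

```text
[(23.03, -0.5, -5.0), (23.3, 0.0, -5.0), (23.38, -0.5, -4.5), (23.87, -2.0, -5.0), (24.11, -0.5, -4.0)]
orange col {190: 1.0, 191: 1.0, 192: 1.0, 193: 0.77, 194: 0.58, 195: 0.65, 196: 0.25, 197: 0.0} [[343.86, 196.55], [353.4, 194.05], [339.36, 191.13]]
```

```bash
python3 - <<'E'
from h import *
x,y=.5423,-.3192
manip.servo_line([x,y,.142],rate=.05); manip.hold(.2)
b=np.mean([manip.get_contact_force() for _ in range(5)],0); t0=manip.get_time(); print("base",b.round(2),t0)
manip.servo_line([x,y,.128],rate=.06); print(manip.get_time(),(manip.get_contact_force()-b).round(2),manip.get_position().round(4))
z=.128
while z>.1015:
    z-=.001; manip.servo_line([x,y,z],rate=.02); f=manip.get_contact_force()-b
    if abs(f[2])>1.2 or np.hypot(*f[:2])>2.5: break
for _ in range(3):
    manip.hold(.1); print((manip.get_contact_force()-b).round(2))
print(z,manip.get_time(),f.round(2),manip.get_position().round(5))
np.save("b.npy",b)
E
```

```text
base [-0.54 -0.6  -0.11] 9.5167
9.9 [0.52 0.88 0.36] [ 0.5419 -0.319   0.1272]
[0.09 0.6  1.73]
[0.75 0.81 2.14]
[ 0.99 -0.17  1.64]
0.119 12.45 [0.14 0.6  1.76] [ 0.54236 -0.31926  0.11911]
```

```bash
python3 - <<'E'
from h import *
b=np.load("b.npy"); c=np.array([.5423,-.3192]); a=np.radians(34); n=np.array([-np.sin(a),np.cos(a)])
fz=lambda k=3:np.mean([(manip.hold(.02),manip.get_contact_force()-b)[1] for _ in range(k)],0)
z=.1187; done=False; yaw=34
for o in(0,.8,-.8,1.6,-1.6):
    p=c+n*o/1e3
    seq=(34,39,29) if yaw!=29 else (29,34,39)
    for yaw in seq:
        manip.servo_line([*p,z],rv(yaw),rate=.03); f=fz(); print(o,yaw,f.round(2),round(manip.get_time(),2))
        if f[2]<.7: done=True;break
        if f[2]>5 : done=True;print("high");break
    if done or manip.get_time()>20: break
print(manip.get_position().round(4),done)
E
```

```text
0 34 [0.24 1.   3.35] 12.75
0 39 [0.69 0.78 3.41] 13.05
0 29 [0.48 0.54 3.49] 13.43
0.8 29 [ 1.36 -0.67  2.96] 13.72
0.8 34 [ 1.18 -0.15  3.26] 14.03
0.8 39 [1.1  0.57 3.42] 14.32
-0.8 34 [-0.05  1.8   4.84] 14.62
-0.8 39 [-0.33  1.75  3.84] 14.93
-0.8 29 [0.06 1.4  3.51] 15.3
1.6 29 [ 1.26 -0.91  2.89] 15.6
1.6 34 [ 1.93 -0.59  3.37] 15.9
1.6 39 [ 2.89 -0.63  3.13] 16.2
-1.6 34 [0.62 1.78 5.09] 16.51
high
[ 0.5427 -0.3201  0.1185] True
```

```bash
cat >> h.py <<'E'
C=np.array([.54104,-.3194])
def dial(k=3,lo=-185,hi=-95,im=None):
    s=manip.camera("side"); im=np.mean([manip.camera("side")["image"].astype(np.float32) for _ in range(k)],0) if im is None else im.astype(np.float32)
    th=np.arange(lo,hi,1.); g=0
    for r in(.018,.020,.022,.024):
        q=proj(s,np.c_[C[0]+r*np.cos(np.radians(th)),C[1]+r*np.sin(np.radians(th)),0*th+.045]).astype(np.float32)
        g=g+cv2.remap(im[:,:,0],q[:,0].reshape(1,-1),q[:,1].reshape(1,-1),cv2.INTER_CUBIC)[0]
    g=g/4; d=np.clip(np.median(g)*.8-g,0,None); i=g.argmin(); w=(abs(th-th[i])<14)
    return (th[w]@d[w]/max(d[w].sum(),1e-6)).round(1),g[::5].astype(int).tolist()
E
python3 - <<'E'
from h import *
print("orig",dial(im=cv2.imread("pics/side0.png")[:,:,::-1]))
b=np.load("b.npy")
p=[.5423,-.3192,.1187]
manip.servo_line(p,rv(34),rate=.03); print("before",dial(2),(manip.get_contact_force()-b).round(2),np.round(manip.get_torque(),3))
manip.servo_line(p,rv(19),rate=.03); manip.hold(.1); print("after",dial(2),(manip.get_contact_force()-b).round(2),np.round(manip.get_torque(),3),manip.get_time())
im=manip.camera("side")["image"]; cv2.imwrite("pics/h2.png",crop(im,310,165,70,75,8))
E
```

```text
orig (np.float64(-126.2), [228, 227, 227, 227, 228, 230, 230, 229, 228, 219, 185, 127, 105, 157, 208, 226, 229, 229])
before (np.float64(-124.7), [143, 139, 131, 122, 115, 111, 107, 104, 104, 101, 88, 63, 46, 60, 86, 101, 109, 121]) [ 1.01 -0.8   3.63] [-0.401  0.032  0.061]
after (np.float64(-130.4), [145, 141, 132, 122, 114, 111, 107, 104, 100, 88, 64, 50, 67, 90, 101, 104, 110, 123]) [-0.04  0.77  4.61] [ 0.013  0.151 -0.006] 17.6167
```

View pics/h2.png

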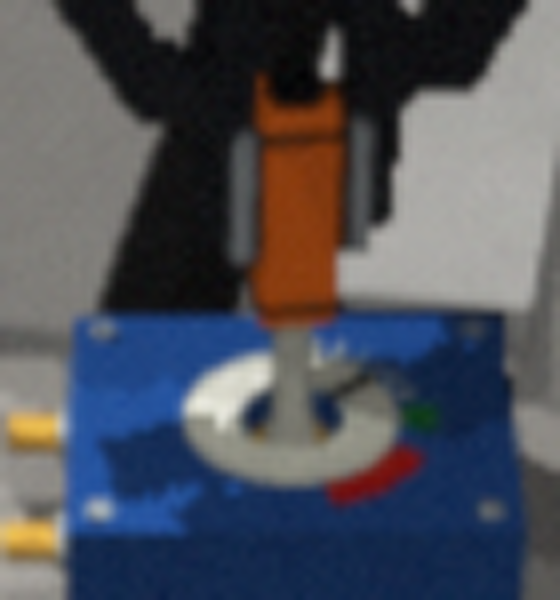

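The pointer followed the blade from -125° to -130°, so the blade has been in the slot since first contact. The dial now points up and to the right at crop (372,375). I continue turning clockwise in steps and watch force and pointer.

```bash
python3 - <<'E'
from h import *
b=np.load("b.npy"); p=[.5423,-.3192,.1187]
for yaw in(12,4,-4,-11):
    manip.servo_line(p,rv(yaw),rate=.03); manip.hold(.06); f=np.mean([(manip.hold(.02),manip.get_contact_force()-b)[1] for _ in range(3)],0)
    d=dial(1,-200,-110); print(yaw,f.round(2),d[0],round(manip.get_time(),2))
    if f[2]>7 or np.hypot(*f[:2])>4: print("force");break
E
```

```text
12 [-0.3   0.69  3.53] -136.2 18.15
4 [-1.27 -0.29  3.6 ] -143.8 18.65
-4 [-1.89 -0.24  4.15] -151.6 19.15
-11 [-2.95  0.    3.83] -156.6 19.63
```

```bash
python3 - <<'E'
from h import *
b=np.load("b.npy")
for x,yaw in((.5413,-11),(.5411,-18),(.5410,-24)):
    manip.servo_line([x,-.3192,.1187],rv(yaw),rate=.03); manip.hold(.06); f=np.mean([(manip.hold(.02),manip.get_contact_force()-b)[1] for _ in range(3)],0)
    d=dial(2,-215,-120); print(yaw,f.round(2),d,round(manip.get_time(),2))
    if f[2]>7 or np.hypot(*f[:2])>4.5 or d[0]<-167: print("stop");break
im=manip.camera("side")["image"]; cv2.imwrite("pics/h3.png",crop(im,310,165,70,75,8))
E
```

```text
-11 [-0.3   0.2   2.77] (np.float64(-156.0), [144, 144, 143, 143, 144, 146, 145, 142, 133, 112, 86, 63, 57, 72, 90, 100, 104, 105, 104]) 20.14
-18 [1.32 0.48 3.07] (np.float64(-164.0), [144, 145, 144, 142, 141, 142, 141, 127, 105, 73, 53, 65, 85, 97, 104, 105, 106, 104, 103]) 20.68
-24 [2.02 0.28 3.  ] (np.float64(-170.2), [143, 144, 144, 144, 141, 138, 128, 103, 78, 71, 79, 93, 104, 105, 104, 104, 106, 106, 104]) 21.19
stop
```

View pics/h3.png

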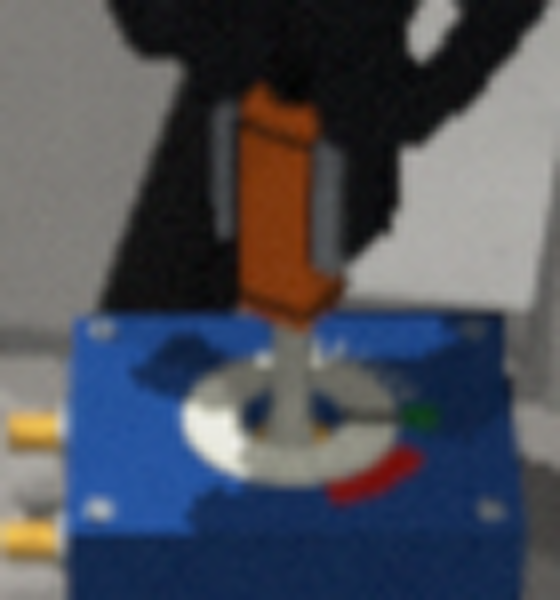

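The pointer at (395,416) points into the green patch (425,416), measured -170.2° against -170.7°. Next I ease the blade back within its play, lift out and check.

```bash
python3 - <<'E'
from h import *
manip.servo_line([.5413,-.3192,.1187],rv(-18),rate=.03)
manip.servo_line([.5413,-.3192,.150],rate=.06); manip.servo_line([.5413,-.3192,.22],rate=.15)
print("dial",dial(2,-215,-120)[0],F(),manip.get_time())
x,y=.4745,.0378
manip.move_to([x,y,.22],rv(43)); manip.servo_line([x,y,.175],rate=.1); manip.hold(.2); b=np.mean([manip.get_contact_force() for _ in range(5)],0)
manip.servo_line([x,y,.135],rate=.08); f=manip.get_contact_force()-b; print("in hole?",f.round(2),manip.get_position().round(4),manip.get_time())
if np.linalg.norm(f)<4:
    manip.servo_line([x,y,.099],rate=.08); z=.099
    while z>.0915:
        z-=.0007; manip.servo_line([x,y,z],rate=.02); f=manip.get_contact_force()-b
        if f[2]>2.5: break
    print(z,f.round(2),manip.get_position().round(4),manip.get_time(),manip.get_width())
E
```

```text
dial -173.1 [-1.2, 0.16, -0.95] 22.9417
in hole? [ 0.04  0.76 -0.35] [0.4746 0.0378 0.135 ] 25.75
0.09409999999999996 [-2.88  0.02  9.87] [0.4745 0.0378 0.0947] 28.1 0.01924900768926398
```

```bash
python3 - <<'E'
from h import *
manip.command_gripper(.05); manip.hold(.2); manip.servo_line([.4745,.0378,.22],rate=.12)
manip.move_to([.33,-.25,.30],rv(-30)); manip.hold(.3)
print("dial",dial(4,-215,-120)[0],manip.get_time())
s=manip.camera("side")["image"]; t=manip.camera("top")["image"]
o=np.zeros((450,800,3),np.uint8); o[:450,:375]=crop(s,320,325,75,90,5); o[:300,400:800]=crop(s,305,195,80,60,5); cv2.imwrite("pics/end.png",o)
E
```

```text
dial -173.9 31.7083
```

View pics/end.png

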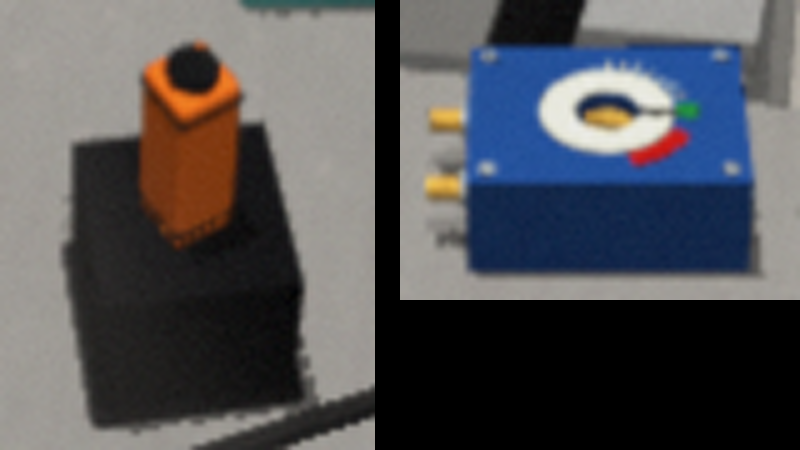

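The tool stands upright and fully down, as it did at the start, and the pointer at (665,110) points at the green patch (688,110). Handing in.

```bash
python3 -c "
from rig import manip
print(manip.sign_off())"
```

```text
the job is handed in; nothing more can be done
None
```

The job is done and handed in: the dial pointer stands in the green (about +0.06 rad, never near the red), pressing mostly at 3–5 N, and the tool is back upright in its stand, fully down and released, at about 32 s of the 54 s.

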